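Shut and clamp the loaded corm case

TASK

The plywood case is loaded with saffron corms: slide its lid fully home against the end stop by pushing on the lid's black bar, then swing the red-handled clamp over and press it down until its rubber foot bears firmly on the lid and stays there by itself. Press with feeling: never more than 40 N on the lid with the gripper, nor 22 N under the clamp's foot, and leave everything else on the bench where it is.

Things in the scene. Friction and masses are not known exactly. Their poses are not given: they have to be found in the camera images.
- case: fixed plywood case full of corms, 260 (x) x 200 (y) x 100 mm; origin: centre of its underside. The lid slides along case x on the side walls (z 100), between cheeks 198 mm apart with 8 mm lips over its edges (up to z 120). The -x end is open: the open lid sticks out there. It shuts towards +x. A steel clamp post stands at the middle of the +y side: y 110 to 140, x within 25, 168 mm high.
- lid: loose wooden lid, 250 (x) x 194 (y) x 10 mm, 0.25 to 0.5 kg, in the case's channel with 2 mm play on each side; origin: centre of its underside. Shut at case x = 0 (z 100 mm); starts 70 to 120 mm open, at case x = -0.12 to -0.07 m. Its top is 110 mm above the bench. Sliding takes 2 to 4 N. A steel dot 30 mm to +y of its centre marks where the foot lands.
- push_bar (a point): centre of the black bar on the lid's top, 16 (x) x 110 (y) x 22 mm, whose middle lies 70 mm to +x of the lid's centre; this point is 21 mm above the lid's underside; the bar spans 10 to 32 mm above the underside. Push its -x face towards the case's +x.
- clamp: stiff hold-down clamp on the case's post. Origin: hinge axis, at case y = +125, z = 155 mm, parallel to case x. Level, its axes match the case's and the arm lies over the lid along its -y; it starts 1.4 to 2 rad up from level (pi/2 upright, more leans to case +y), stays where left, moves at about 5 N on the handle. 95 mm out hangs a sprung rubber foot (26 mm wide) on a screw set anew each time.
- clamp_grip (a point): point on top of the red round handle (24 mm thick), 155 mm from the hinge axis; 167 mm above the bench when level. Handle: 125 to 187 mm from the hinge, else a steel bar 18 x 12 mm. The foot meets the lid with this point 155 to 179 mm up, unknown; each further mm down adds some 1.8 N under it. 8 to 13 N pressed down here in all leaves a proper 4 to 10 N under the foot; 17 N overloads the lid.
- corm_a: bystander: brown corm with a pale shoot, 42 mm wide, 57 mm high, standing by the case; leave alone
- corm_b: bystander: darker corm, 42 mm wide, 57 mm high, standing by the case; leave alone
- spray_bottle: bystander: white bottle with blue cap, 64 mm wide, 170 mm high; leave alone
- steel_cup: bystander: steel cup, 80 mm wide, 80 mm high; leave alone
- bench_brush: bystander: small brush lying flat; leave alone
- scoop: bystander: long spoon lying flat; leave alone
- label_tin: bystander: green tin, 80 mm wide, 60 mm high; leave alone

How it is judged:
By the outcome, as a careful person would: the job done as asked, in the order asked, and still so for the second after the job is handed in, with the robot touching nothing.
It also fails if it takes over 59 s, if anything falls off the work surface, if the arm or the gripper's body presses on something with over 40 N, if the wrist force passes 120 N, or if a joint passes its speed limit or range.

ROBOT

A 6-joint arm with a two-finger parallel gripper is mounted at the origin on the work surface. World frame = base frame: x ahead of the robot, y to its left, z up, the work surface at z = 0. Lengths are in m, angles in rad, forces in N, time in s.
With the tool pointing down it reaches from about 0.225 to 0.875 m from the base axis. Payload 3.4 kg.
Tool frame: the origin (TCP) lies between the finger pads; the fingertips stand 11 mm ahead of it and the grasp point (between the pads) lies 8 mm behind it; z points along the fingers, y is the line along which they close (so a half turn about z gives the same grasp; the last joint's range is limited). The gripper opens to 85 mm and grips with 20 to 120 N. Pads are 22 mm wide; open, the fingers measure 114 mm over their backs; the gripper's body (76 mm by 85 mm) begins 54 mm behind the grasp point. The pads swing forward as they close: fully open they stand 13 mm farther back than shut.
Start: joints at [-1.361, 0.276, 1.505, -0, 1.361, -0.121], TCP at [0.187, -0.544, 0.242] pointing down, gripper open.
Joint ranges: [-2.89, 2.89], [-0.75, 2.08], [0.22, 2.7], [-1.18, 4.32], [0.11, 2.71], [-2.7, 2.7]. Speed limits (rad/s): [2.57, 2.57, 3.14, 3.14, 3.14, 3.14].

INTERFACE

Orientations are given as a unit quaternion [x, y, z, w].
In Python, from station import ctrl, effector, imaging, nets, status gives the robot as it stands. The module is installed in compiled form; this text tells all that it offers. Calls block until the motion is done:
- ctrl.move_to(position, orientation): joint-space move of the TCP to a pose.
- ctrl.move_linear(position, ori=None, speed=0.15): straight line of the TCP; ori=None keeps the orientation; speed is the mean speed in m/s.
- ctrl.movej(angles): joint-space move.
- effector.gripper_to(opening, f_grip=None): finger opening in m; f_grip is the grip in N (None keeps the last); returns when the fingers have stopped.
- ctrl.wait(seconds).
- ctrl.inverse_kinematics(position, orientation): joint angles nearest the present ones, or None.
- imaging.grab_frame(name): name is "scene" or "top" or "wrist"; returns a dict with "image" (384x512x3 uint8, blue, green, red), "camera_matrix" (3x3 intrinsics, pixels), "distortion" ([k1, k2, p1, p2, k3] as OpenCV has them; the pictures are not rectified), "rvec" (rotation vector, rad) and "tvec" (3), from world to camera coordinates, as OpenCV has them; the wrist camera has in their place "hand_eye" (4x4, takes a point from camera to tool coordinates, whose origin is the TCP and whose axes are the flange's). Camera axes: x right, y down, z forward; pixel columns grow to the right and rows downward; lengths in m; the calibration is good to about 2 mm. A picture is of the moment at which its call begins: read the wrist's pose just before it. There is no depth.
A pose or a line that the arm cannot do raises ctrl.MotionError and nothing moves.
- ctrl.sign_off(): hands the job in; it is judged then, once.
Trained networks look in the newest picture that a camera, given by its name, has taken for a name from the list of things; names that differ only in an ending like _2 or _b are one class to them, and where a whole thing is asked for, a point or a joint stands for the part that bears it (a point fixed in the world has none). Each returns a list of dicts, best first, with "score" (0 to 1); they miss things now and then, are a little off and sometimes report something else, mostly with a low value. They report only what shows in the picture. A call takes as long as a camera call.
- nets.spot_in(camera, query): "pixel" ([column, row] in pixels, amid what is visible of it).
- nets.masks_of(camera, query): "mask" (384x512 bool, what is visible of it) and "pixel" ([column, row] in pixels, amid what is visible of it).
Readings, each from a call of its own:
- status.get_time_s(): time.
- status.get_qpos(): joint angles.
- status.get_qd(): joint speeds.
- status.get_effort(): joint torques, N m.
- status.get_tool_pos(): TCP position.
- status.get_tool_rot(): TCP orientation.
- status.get_wrist_force(): force on the tool from outside, world axes, zero at the start.
- status.get_moment(): the same for the moment, N m.
- status.get_width(): finger opening in m.
- status.get_finger_force(): force on a finger pad.
Only numpy, scipy, OpenCV 4.12 (cv2) and the standard library are available. Lean on these libraries where they do the work, as an engineer would, in place of code of your own. Each camera call takes 0.05 s, during which the arm holds its last target. There are 200 camera calls.

## Working session

There is one attempt and no reset: what is moved stays moved. The work goes in short steps, each a Python script; the robot and the scene stay as the last script left them, time stands still between calls to the robot, and variables do not carry over. Pictures are saved under pics/ and viewed, at most 10 in all, crops included, and the job is handed in when it is done.

```bash
mkdir -p pics; cat > h.py <<'E'
import numpy as np, cv2
from station import ctrl, effector, imaging, nets, status
def ray(f,px):
    K=np.array(f["camera_matrix"],float);D=np.array(f["distortion"],float)
    n=cv2.undistortPoints(np.array([[px]],float),K,D)[0,0]
    R=cv2.Rodrigues(np.array(f["rvec"],float))[0];t=np.array(f["tvec"],float).ravel()
    return -R.T@t, R.T@np.array([n[0],n[1],1.])
def onz(f,px,z):
    c,d=ray(f,px); return c+d*(z-c[2])/d[2]
def proj(f,P):
    return cv2.projectPoints(np.array(P,float).reshape(-1,3),np.array(f["rvec"],float),np.array(f["tvec"],float),np.array(f["camera_matrix"],float),np.array(f["distortion"],float))[0][:,0]
E
python3 - <<'E'
from h import *
ims=[]
for c in("scene","top"):
    f=imaging.grab_frame(c);cv2.imwrite(f"pics/{c}0.png",cv2.resize(f["image"],(800,600)))
    np.save(f"{c}0.npy",f,allow_pickle=True)
    print(c,ray(f,(256,192)))
    for q,z in(("case",.1),("lid",.11),("push_bar",.132),("clamp",.2),("clamp_grip",.25)):
        for r in nets.masks_of(c,q)[:2]:
            ys,xs=np.nonzero(r["mask"])
            print(q,round(r["score"],2),np.round(r["pixel"]),len(xs),xs.min(),xs.max(),ys.min(),ys.max(),np.round(onz(f,r["pixel"],z),3))
E
```

```text
scene (array([ 1.19564573, -0.04836614,  0.91926742]), array([-0.66114969,  0.06067273, -0.74790227]))
case 0.78 [259. 228.] 5552 202 310 136 265 [0.597 0.017 0.1  ]
lid 0.83 [250. 186.] 4173 214 287 149 218 [0.456 0.003 0.11 ]
push_bar 0.73 [252. 184.] 4144 214 287 149 218 [0.468 0.007 0.132]
clamp 0.98 [298. 162.] 503 280 310 136 192 [0.46  0.132 0.2  ]
clamp_grip 0.69 [298. 164.] 556 280 310 136 192 [0.516 0.117 0.25 ]
clamp_grip 0.19 [110. 194.] 541 99 121 170 216 [ 0.588 -0.333  0.25 ]
top (array([0.39262376, 0.01941757, 1.24863024]), array([ 0.0648085 , -0.0285247 , -0.99760941]))
case 0.66 [252. 157.] 2750 200 294 131 225 [0.576 0.    0.1  ]
case 0.15 [139. 241.] 522 128 154 229 253 [0.305 0.347 0.1  ]
lid 0.93 [248. 205.] 4689 211 283 159 247 [0.426 0.011 0.11 ]
push_bar 0.91 [251. 202.] 4756 211 283 158 247 [0.434 0.002 0.132]
clamp 0.53 [103. 147.] 544 91 120 135 159 [0.58  0.437 0.2  ]
clamp 0.52 [209. 166.] 181 201 227 157 170 [0.533 0.127 0.2  ]
clamp_grip 0.63 [213. 162.] 201 200 227 157 170 [0.536 0.109 0.25 ]
```

View pics/scene0.png

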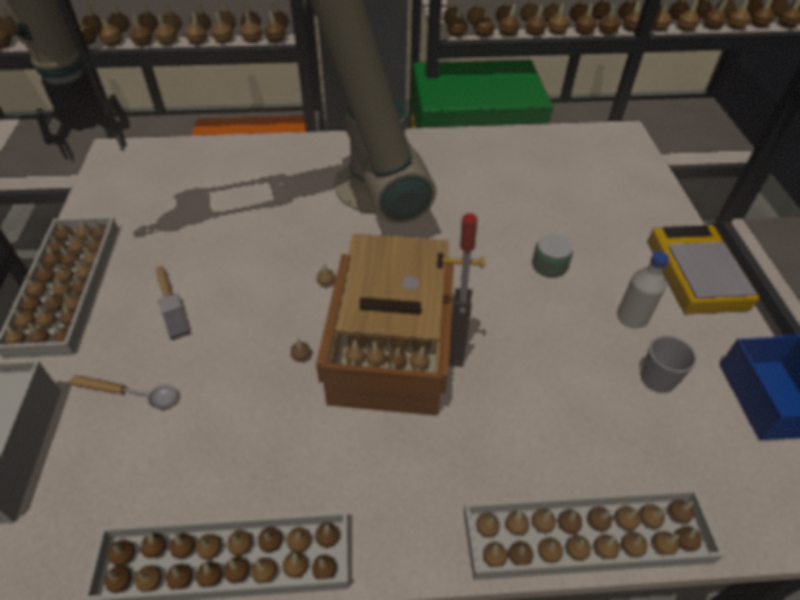

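View pics/top0.png

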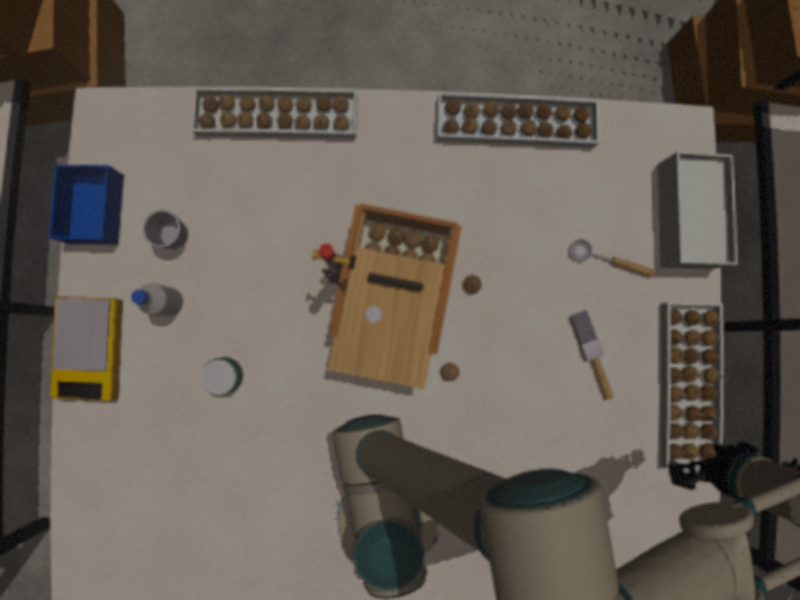

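The scene shows the case near the centre, with the open end towards the robot, the clamp upright at about (465,260) and the bar at (390,304). In the top view the bar is at (394,282), the clamp's red tip at (325,251), and the corms stand on the -y side. Next I'll zoom in to pick corners.

```bash
python3 - <<'E'
from h import *
o=[]
for c in("top","scene"):
    f=np.load(f"{c}0.npy",allow_pickle=True).item()
    o.append(cv2.resize(f["image"][125:270,195:320],None,fx=3.2,fy=3.2,interpolation=cv2.INTER_CUBIC))
cv2.imwrite("pics/crop.png",np.hstack(o))
E
```

```text
(no output)
```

View pics/crop.png

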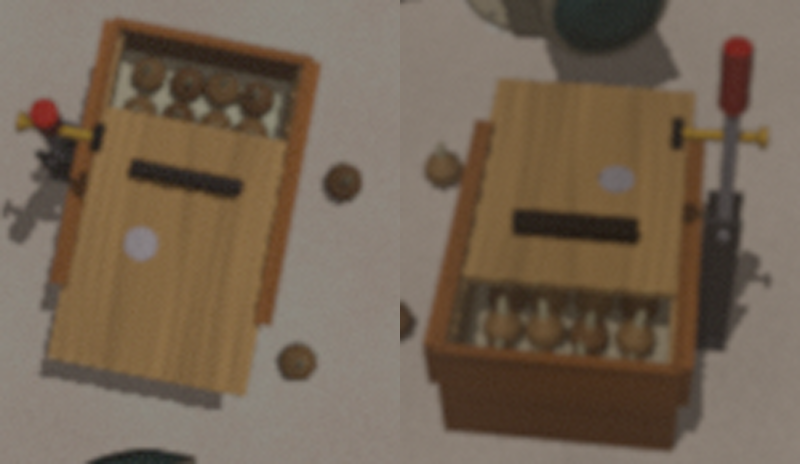

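```bash
cat > fit.py <<'E'
from h import *
from scipy.optimize import least_squares
F={c:np.load(f"{c}0.npy",allow_pickle=True).item() for c in("top","scene")}
o=lambda u,v:((u+.5)/3.2-.5+195,(v+.5)/3.2-.5+125)
# cam, px, kind(l=lid,c=case,h=handle end), local
O=[("top",48,358,'l',-.125,.097,.11),("top",243,396,'l',-.125,-.097,.11),("top",141,243,'l',0,.03,.11),
("top",132,160,'l',.078,.055,.132),("top",243,181,'l',.078,-.055,.132),
("top",44,113,'h',0,0,0),("scene",337,42,'h',0,0,0),
("scene",98,80,'l',-.125,-.097,.11),("scene",295,93,'l',-.125,.097,.11),("scene",217,180,'l',0,.03,.11),
("scene",115,210,'l',.062,-.055,.132),("scene",237,218,'l',.062,.055,.132),
("scene",47,427,'c',.13,-.1,0),("scene",272,450,'c',.13,.1,0)]
def res(p):
    x,y,a,s,ph=p;r=[];ca,sa=np.cos(a),np.sin(a)
    for c,u,v,k,X,Y,Z in O:
        if k=='l':X+=s
        if k=='h':X,Y,Z=0,.125-.183*np.cos(ph),.155+.183*np.sin(ph)
        r.append(proj(F[c],[x+ca*X-sa*Y,y+sa*X+ca*Y,Z])[0]-o(u,v))
    return np.ravel(r)
s=least_squares(res,[.53,0,-.2,-.1,1.6],loss='soft_l1')
print(np.round(s.x,4));print(np.round(res(s.x).reshape(-1,2),1))
np.save("pose.npy",s.x)
E
python3 fit.py
```

```text
[ 0.5081 -0.0032 -0.1689 -0.0756  1.5303]
[[-0.2 -0.1]
 [ 1.   0.2]
 [ 0.1  0. ]
 [-0.3 -1.1]
 [ 0.6 -0.7]
 [ 0.3  0.3]
 [ 0.3  2.2]
 [ 0.  -0.8]
 [ 0.4 -0.3]
 [-0.1  0. ]
 [-0.5 -0.9]
 [ 1.1 -0.3]
 [-0.7 -0.1]
 [ 0.9 -0.7]]
```

```bash
cat >> h.py <<'E'
from scipy.spatial.transform import Rotation as R
x0,y0,yaw,s0,ph0=np.load("pose.npy")
def W(X,Y,Z): 
    c,s=np.cos(yaw),np.sin(yaw); return np.array([x0+c*X-s*Y,y0+s*X+c*Y,Z])
CX=np.array([np.cos(yaw),np.sin(yaw),0])
CY=np.array([-np.sin(yaw),np.cos(yaw),0])
DOWN=(R.from_euler('z',yaw)*R.from_euler('x',np.pi)).as_quat()
def fc():
    f=np.array(status.get_wrist_force()); return np.round([f@CX,f@CY,f[2]],1)
E
python3 - <<'E'
from h import *
print(status.get_time_s(),fc())
effector.gripper_to(0.0)
print(status.get_time_s(), R.from_quat(status.get_tool_rot()).as_euler('zyx'))
for P in((-.06,-.01,.2),(-.06,-.01,.134),(.055,-.01,.134)):
    print(ctrl.inverse_kinematics(W(*P),DOWN))
p=W(-.06,-.01,.25)
ctrl.move_to([0.25,-0.35,.27],DOWN); ctrl.move_to(p,DOWN)
print(status.get_time_s(),fc())
ctrl.move_linear(W(-.06,-.01,.15),speed=.1);print(fc())
for z in(.145,.140,.136,.134):
    ctrl.move_linear(W(-.06,-.01,z),speed=.05); print(z,status.get_time_s(),fc())
    if abs(fc()[2])>2: break
f=imaging.grab_frame("scene");cv2.imwrite("pics/s1.png",cv2.resize(f["image"][120:270,180:340],(800,600)[0:2]))
E
```

```text
0.6 [-0.3  0.2  0.5]
1.3667 [-3.30805621e-01  2.30662170e-05  3.14151167e+00]
[-1.62468304e-01  1.13476579e-01  1.82829427e+00 -4.44089210e-16
  1.19982181e+00  1.57718634e+00]
[-1.62468304e-01  1.79185298e-01  1.93345941e+00 -4.44089210e-16
  1.02894794e+00  1.57718634e+00]
[-1.63788039e-01  3.36702840e-01  1.70145473e+00 -4.44089210e-16
  1.10343508e+00  1.57586660e+00]
3.6833 [0.4 0.7 0.2]
[ 0.2 -0.1  0.3]
0.145 5.0833 [-0.3 -0.2 -0.4]
0.14 5.3333 [-0.6 -0.5  0.3]
0.136 5.5833 [ 0.9 -0.8 -1.2]
0.134 5.8333 [0.8 0.2 0.4]
```

View pics/s1.png

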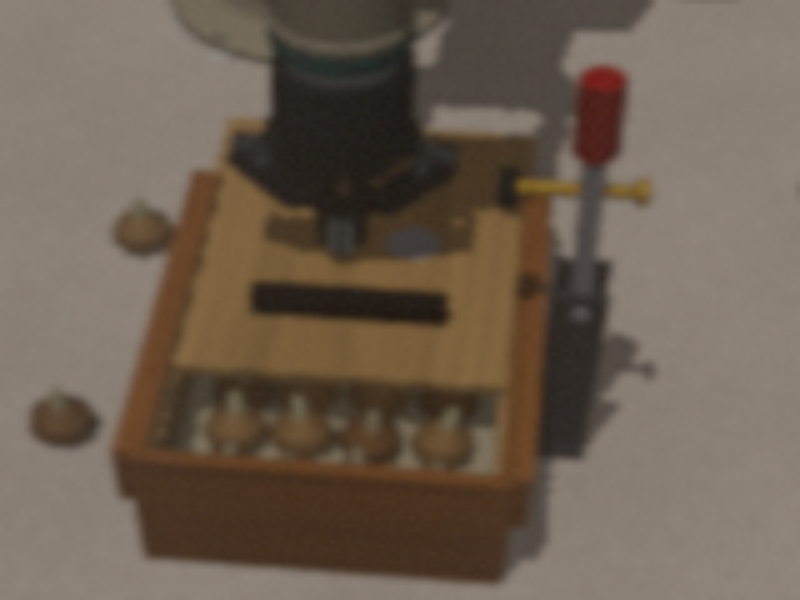

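The shut fingers, at about (342,245), are just above the lid and behind the bar, with the clamp well clear. Now I'll push with force checks.

```bash
python3 - <<'E'
from h import *
ctrl.move_linear(W(-.06,-.01,.130),speed=.05);print(fc())
x=-.06
def fx(): return np.mean([fc()[0] for _ in range(2)])
while x<.065:
    x+= .012 if x<.030 else .0025
    ctrl.move_linear(W(x,-.01,.130),speed=.06 if x<.03 else .02)
    F=fc(); print(round(x,4),round(status.get_time_s(),2),F)
    if F[0]<-11 or abs(F[2])>12: break
f=imaging.grab_frame("scene");cv2.imwrite("pics/s2.png",cv2.resize(f["image"][120:270,180:340],(800,600)[0:2]))
E
```

```text
[-0.2  0.4  0.4]
-0.048 6.48 [-0.4 -0.9 -0.4]
-0.036 6.83 [-0.1 -0.8  1.3]
-0.024 7.18 [-0.1  1.   0.6]
-0.012 7.53 [ 0.2 -0.3  0.2]
-0.0 7.88 [-0.4 -0.2  0.1]
0.012 8.23 [0.8 0.4 0.6]
0.024 8.58 [ 0.4 -0.1  0.7]
0.036 9.33 [-0.7 -0.1 -0.3]
0.0385 9.61 [-1.  -0.5 -0.2]
0.041 9.88 [-0.6  0.6 -0.1]
0.0435 10.16 [-1.5  0.2 -0.7]
0.046 10.43 [-1.3  0.7 -0.6]
0.0485 10.71 [-1.2 -0.  -0.7]
0.051 10.98 [-5.5  0.6  2.9]
0.0535 11.26 [-9.   1.2  5.6]
0.056 11.53 [-14.3   1.8   8.4]
```

View pics/s2.png

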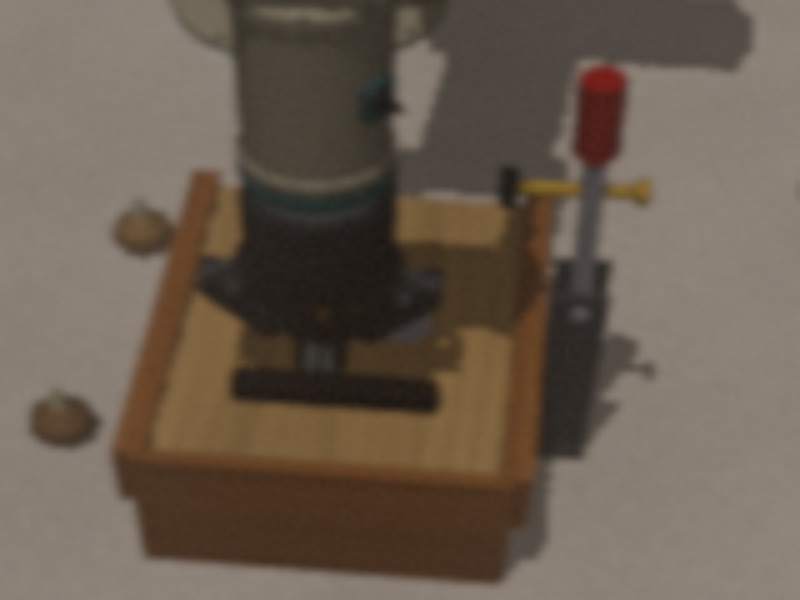

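The lid is home: the force rises at x≈0.050, where the bar should be when shut, and the picture shows the lid meeting the +x end at (330,465). Next I'll back off and plan the clamp arc.

```bash
cat >> h.py <<'E'
def pose(phi,off=0.0,tilt=None,k=0):
    T=.6*max(phi,0) if tilt is None else tilt
    z=-np.cos(T)*np.array([0,0,1])-np.sin(T)*CY
    b=np.cross(CX,z)
    x=[b,-b,CX,-CX][k]
    q=R.from_matrix(np.c_[x,np.cross(z,x),z]).as_quat()
    Y=.125-.155*np.cos(phi)+.012*np.sin(phi); Z=.155+.155*np.sin(phi)+.012*np.cos(phi)
    return W(0,Y,Z)-z*(.011+off),q
E
python3 - <<'E'
from h import *
ctrl.move_linear(W(.035,-.01,.130),speed=.05)
ctrl.move_linear(W(.025,-.01,.20),speed=.15)
ctrl.move_linear(W(-.15,-.01,.40),speed=.25)
print(status.get_time_s(),fc())
for k in range(4):
    print(k)
    for a,o in((1.75,.05),(1.75,0),(1.2,0),(.6,0),(0.,0)):
        r=ctrl.inverse_kinematics(*pose(a,o,k=k)); print(a,None if r is None else np.round(r,2))
f=imaging.grab_frame("scene");F=np.load("scene0.npy",allow_pickle=True).item()
print("shut marks", [ (np.round(r["pixel"]),r["score"]) for r in nets.masks_of("scene","lid")[:1]])
cv2.imwrite("pics/s3.png",cv2.resize(f["image"][120:270,180:340],(800,600)[0:2]))
E
```

```text
13.9917 [ 0.8  0.1 -1. ]
0
1.75 [ 0.62  0.64  1.09 -0.8   2.13  0.62]
1.75 [ 0.58  0.61  1.22 -0.79  2.03  0.66]
1.2 [ 0.4   0.39  1.38 -0.6   1.77  0.57]
0.6 [ 0.11  0.23  1.57 -0.35  1.45  0.34]
0.0 [-0.2   0.22  1.76 -0.    1.17 -0.03]
1
1.75 [ 0.62  0.64  1.09 -0.8   2.13 -2.52]
1.75 [ 0.58  0.61  1.22 -0.79  2.03 -2.48]
1.2 [ 0.4   0.39  1.38 -0.6   1.77 -2.57]
0.6 None
0.0 None
2
1.75 [ 0.62  0.64  1.09 -0.8   2.13  2.19]
1.75 [ 0.58  0.61  1.22 -0.79  2.03  2.23]
1.2 [ 0.4   0.39  1.38 -0.6   1.77  2.14]
0.6 [ 0.11  0.23  1.57 -0.35  1.45  1.91]
0.0 [-0.2   0.22  1.76 -0.    1.17  1.54]
3
1.75 [ 0.62  0.64  1.09 -0.8   2.13 -0.95]
1.75 [ 0.58  0.61  1.22 -0.79  2.03 -0.91]
1.2 [ 0.4   0.39  1.38 -0.6   1.77 -1.  ]
0.6 [ 0.11  0.23  1.57 -0.35  1.45 -1.23]
0.0 [-0.2   0.22  1.76 -0.    1.17 -1.61]
shut marks [(array([248., 205.]), 0.92)]
```

View pics/s3.png

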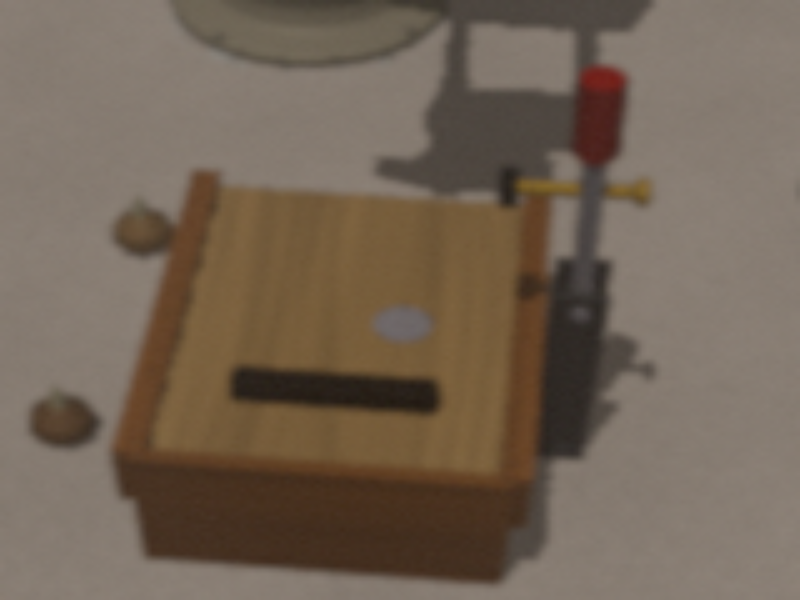

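The lid is fully shut, with no gap at the end (330,465) and the dot at (402,323). The clamp is still upright and the corms haven't moved. Now the swing.

```bash
cat >> h.py <<'E'
def ft(phi,m=1):
    v=[]
    for i in range(m):
        if i: ctrl.wait(.02)
        v.append(status.get_wrist_force())
    f=np.mean(v,0)
    return np.round([f@(np.sin(phi)*CY+np.cos(phi)*np.array([0,0,1])), f@(-np.cos(phi)*CY+np.sin(phi)*np.array([0,0,1])), f@CX],1)
E
python3 - <<'E'
from h import *
ctrl.move_to(W(-.2,.17,.42),DOWN)
ctrl.move_to(*pose(1.85,.06))
print(status.get_time_s(),ft(1.85,4))
ctrl.move_linear(*pose(1.8),speed=.15)
for phi in np.arange(1.7,.3,-.1):
    ctrl.move_linear(*pose(phi),speed=.1)
    F=ft(phi); print(round(phi,2),round(status.get_time_s(),2),F)
    if np.abs(F).max()>14: break
f=imaging.grab_frame("scene");cv2.imwrite("pics/s4.png",cv2.resize(f["image"][120:270,180:340],(800,600)[0:2]))
E
```

```text
16.1917 [-0.1 -0.  -0.1]
1.7 17.14 [-0.2 -0.7 -0.6]
1.6 17.45 [ 0.1  0.1 -0.8]
1.5 17.76 [0.5 0.7 0.6]
1.4 18.07 [1.1 0.5 0.1]
1.3 18.38 [-0.8  0.3  0.3]
1.2 18.68 [ 0.1 -0.2 -1.2]
1.1 18.99 [ 0.5 -0.5  0.8]
1.0 19.3 [ 1.  -0.5  0.1]
0.9 19.61 [ 0.1 -0.1  0. ]
0.8 19.92 [0.5 0.9 0.8]
0.7 20.23 [ 0.1 -0.1  0.4]
0.6 20.53 [ 0.6  1.1 -0.7]
0.5 20.84 [ 0.9  0.2 -0.2]
0.4 21.15 [ 0.4 -0.4 -0.3]
```

View pics/s4.png

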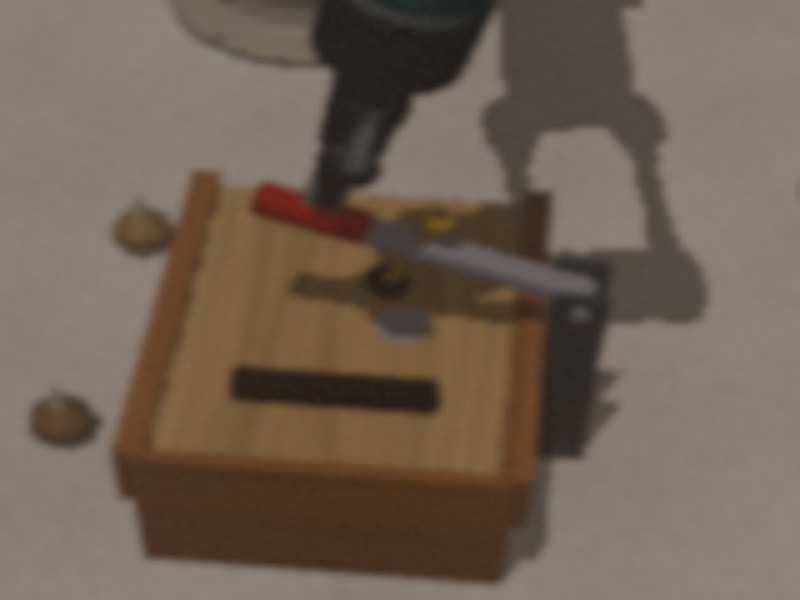

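The clamp follows the arc with the fingertips on the red handle at about (315,200). Its foot shows at (388,278), above the dot. Next come fine pressing steps.

```bash
cat > press.py <<'E'
from h import *
import sys
a,b,d,lim=map(float,sys.argv[1:5])
phi=a
while phi>b:
    phi-=d
    p,q=pose(phi); ctrl.move_linear(p,q,speed=.05 if d>.01 else .01)
    F=ft(phi,5); t=status.get_tool_pos()
    print(round(phi,4),round(status.get_time_s(),2),F,"tipz %.1f cmd %.1f"%((t[2]-.011)*1e3,(p[2]-.011)*1e3))
    if F[0]>lim: break
E
python3 press.py .4 .125 .09 8; python3 press.py .13 -.1 .0065 7
```

```text
0.31 21.7 [ 0.2 -0.1  0.2] tipz 213.5 cmd 213.5
0.22 22.2 [-0.2 -0.  -0. ] tipz 200.3 cmd 200.4
0.13 22.7 [ 0.2 -0.4  0. ] tipz 186.8 cmd 187.0
0.04 23.2 [ 0.  -0.2 -0.2] tipz 173.1 cmd 173.2
0.1235 24.73 [-0.1 -0.  -0.4] tipz 185.9 cmd 186.0
0.117 25.04 [-0.   0.3 -0.2] tipz 184.9 cmd 185.0
0.1105 25.36 [-0.1  0.   0.4] tipz 184.0 cmd 184.0
0.104 25.68 [-0.2  0.1  0.3] tipz 183.0 cmd 183.0
0.0975 25.99 [0.1 0.2 0.3] tipz 182.0 cmd 182.0
0.091 26.31 [-0.1 -0.3  0.2] tipz 181.0 cmd 181.0
0.0845 26.62 [ 0.2 -0.5  0.2] tipz 180.0 cmd 180.0
0.078 26.94 [0.2 0.4 0.4] tipz 179.0 cmd 179.0
0.0715 27.26 [-0.  -0.1 -0.2] tipz 178.0 cmd 178.0
0.065 27.57 [-0.3  0.2  0.4] tipz 177.0 cmd 177.0
0.0585 27.89 [-0.  -0.  -0.1] tipz 176.0 cmd 176.0
0.052 28.21 [ 0.  -0.1  0.1] tipz 175.0 cmd 175.0
0.0455 28.52 [ 0.3 -0.1  0. ] tipz 174.0 cmd 174.0
0.039 28.84 [-0.1 -0.  -0.2] tipz 173.0 cmd 173.0
0.0325 29.16 [ 1.8 -0.9  0.2] tipz 172.2 cmd 172.0
0.026 29.48 [ 3.5 -1.  -0.4] tipz 171.2 cmd 171.0
0.0195 29.79 [ 3.4 -1.6 -0.1] tipz 170.0 cmd 170.0
0.013 30.11 [ 3.2 -1.5  0.4] tipz 168.9 cmd 169.0
0.0065 30.43 [ 3.9 -1.7  0.3] tipz 168.0 cmd 168.0
-0.0 30.74 [ 4.7 -2.1 -0.2] tipz 167.1 cmd 167.0
-0.0065 31.06 [ 6.  -2.3 -0.5] tipz 166.3 cmd 166.0
-0.013 31.38 [ 6.8 -2.4 -0.7] tipz 165.5 cmd 165.0
-0.0195 31.69 [ 7.9 -2.5 -1. ] tipz 164.7 cmd 164.0
```

```bash
python3 press.py -.0195 -.0255 .0065 9; python3 - <<'E'
from h import *
p,q=pose(-.026)
for i in range(1,8):
    ctrl.move_linear(p+[0,0,.001*i],q,speed=.01); print(i,ft(0,4),round(status.get_tool_pos()[2]*1e3-11,1))
E
```

```text
-0.026 32.01 [ 9.3 -2.6 -1.9] tipz 163.9 cmd 163.0
1 [ 5.2 -0.6 -0.2] 164.0
2 [-0.5 -0.1 -0.2] 164.3
3 [0.1 0.3 0.1] 165.9
4 [0.4 0.3 0.1] 167.0
5 [0.  0.2 0.2] 168.0
6 [-0.1 -0.1 -0.2] 169.0
7 [-0.1 -0.1 -0. ] 170.0
```

```bash
python3 - <<'E'
from h import *
p,q=pose(-.026)
ctrl.move_linear(p+[0,0,.13],q,speed=.2)
ctrl.move_linear(W(-.2,-.08,.35),q,speed=.3)
ctrl.wait(.5);print(status.get_time_s())
f=imaging.grab_frame("scene");g=imaging.grab_frame("top")
cv2.imwrite("pics/s5.png",np.hstack([cv2.resize(f["image"][120:270,195:328],(400,450)),cv2.resize(g["image"][120:270,185:318],(400,450))]))
E
```

```text
36.225
```

View pics/s5.png

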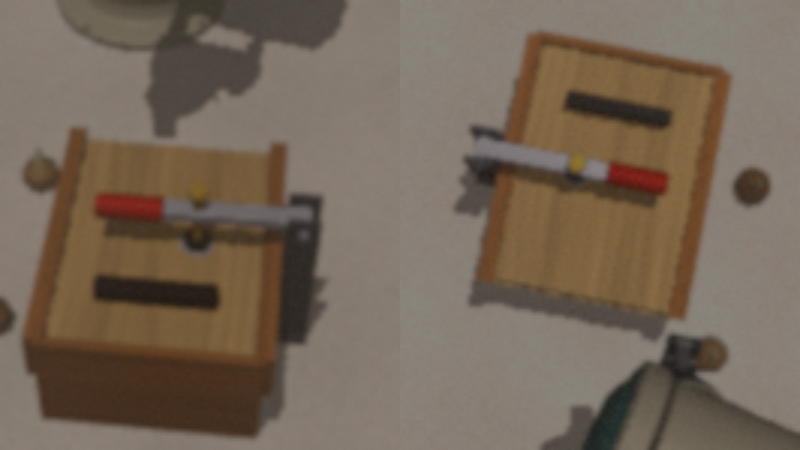

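The lid is shut and the clamp is level, with its foot on the dot at (197,243) in the left panel. The corms are in place and the robot is clear.

```bash
python3 -c "
from station import ctrl
print(ctrl.sign_off())"
```

```text
the job is handed in; nothing more can be done
None
```

The job is handed in at about 36 s: the lid is fully home (last push reading 14 N), the clamp took 9.3 N at the handle (about 8–9 N under the foot, estimated) and held by itself when let go, and the last pictures show nothing else near the case moved.

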